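Hang the hand scale on its sprung hook and tug-test it

TASK

Take the hand scale out of its cradle and hang it by its top yoke in the low seat of the hook on the stand. While still gripping it, take up the hook's slack and tug it gently downward with about a kilogram's pull (never more than two), keep the pull on for a moment to be sure it is held, then let go and leave it hanging still. Leave the goblets and the glue jar where they stand.

Things in the scene. Friction and masses are not known exactly. Their poses are not given: they have to be found in the camera images.
- scale: Hand-held hanging scale for weighing reels, 171 mm tall, 0.2 to 0.4 kg: grey plastic box 28 x 60 x 75 mm (x, y, z; its top 117 mm above the origin) with a display, a 42 mm wire hook below it, a steel yoke on top. Origin: its lowest point, on its centre line; z up along it. Starts upright in the cradle; may hang either way round.
- yoke_mid (a point): Middle of the opening of the scale's closed rectangular yoke, 146.5 mm above its origin. The yoke stands in the scale's y-z plane: 46 mm wide (y), 49 mm tall, 10 mm thick (x), bars 9 mm; opening 28 mm wide, 31 mm tall. Pinch it from above across the 46 mm (along y): the opening stays free between the fingers.
- scale_eye (a point): Centre of the underside of the yoke's top bar, 162 mm above the scale's origin: what rests in the hook's seat.
- hook: Hook of 8 mm round steel bar. Origin: top of the bar in the middle of its low seat, about 193 to 230 mm above the bench; x level, from tip to post; z up. The bar is level for x = -8 to 8 mm; beyond, it rises 12 mm by x = 22 mm and runs on to the post. Its -x points to the robot's side, within 0.35 rad.
- hook_root (a point): Point on the bar 18 mm short of the black block (30 x 36 x 50 mm, on the post): x = 62, z = 11.5 mm from the hook's origin. Pulled with about 5 N the hook slips straight down through slack, 2 to 13 mm, never the same and not to be seen; the scale's weight alone barely makes it creep. After the slack it bears on a stiff spring, 1 mm per 6 N, stop at 5 mm: only then can a real tug build up.
- hook_tip (a point): Centre of the bar's rounded end (radius 4 mm), at x = -31, z = 18 mm from the hook's origin. From the seat (x = -8 mm) the bar rises to it at 44 degrees. The yoke must come from the tip side, held high so that the tip enters its opening, then follow the slope down into the seat.
- stand: Fixed stand of the hook. Origin: on the bench, right under the hook's seat, same axes. Base plate 90 mm wide, 14 mm thick, x from -40 to 115 mm; a 20 mm post at x = 95 mm, 245 mm tall; on it, clamped at a varying height, the block that holds the hook, up to 251 mm above the bench.
- cradle: Fixed black cradle where the scale starts: open box 46 x 78 mm (x, y), walls 6 mm, rim 85 mm above the bench, on a foot 90 x 110 mm. Origin: centre of its underside. The scale's box sits 30 mm deep in it, 3 mm of play all round, the scale's origin 13 mm above the bench. Lift straight up by more than 75 mm to be clear.
- goblet_a: Printed black stemmed goblet, 112 mm tall, 56 mm across the foot, stands loose; bystander. Origin: centre of its foot.
- goblet_b: A second goblet of the same kind; bystander. Origin: centre of its foot.
- glue_jar: Closed glue jar, 60 mm tall, 52 mm across, stands loose; bystander. Origin: centre of its underside.
Mind the look-alikes: they are no part of the job. Of the things like the scale, leave any that is red; of the rest the smaller one is meant.

How it is judged:
By the outcome, as a careful person would: the job done as asked, in the order asked, and still so for the second after the job is handed in, with the robot touching nothing.
It also fails if it takes over 64 s, if anything falls off the work surface, if the arm or the gripper's body presses on something with over 40 N, if the wrist force passes 120 N, or if a joint passes its speed limit or range.

ROBOT

A 6-joint arm with a two-finger parallel gripper is mounted at the origin on the work surface. World frame = base frame: x ahead of the robot, y to its left, z up, the work surface at z = 0. Lengths are in mm, angles in degrees, forces in N, time in s.
With the tool pointing down it reaches from about 350 to 850 mm from the base axis. Payload 8.1 kg.
Tool frame: the origin (TCP) lies where the fingers leave the gripper's body, on its centre line; the fingertips stand 73 mm ahead of it and the grasp point (between the pads) lies 54 mm ahead of it; z points along the fingers, y is the line along which they close (so a half turn about z gives the same grasp; the last joint's range is limited). The gripper opens to 85 mm and grips with 20 to 120 N. Pads are 22 mm wide; open, the fingers measure 114 mm over their backs; the gripper's body (76 mm by 85 mm) begins 54 mm behind the grasp point. The pads swing forward as they close: fully open they stand 13 mm farther back than shut.
Start: joints at [-4.893, 7.471, 85.268, -0, 87.261, -4.893], TCP at [600.005, 0.022, 303.892] pointing down, gripper open.
Joint ranges: [-169.43, 169.43], [-51.17, 129.36], [1.28, 143.12], [-76.62, 256.62], [0, 156.53], [-152.29, 152.29]. Speed limits (degrees/s): [136.94, 136.94, 159.86, 180, 180, 180].

INTERFACE

Orientations are given as [roll, pitch, yaw] about the fixed x, y, z axes, in that order (R = Rz(yaw) Ry(pitch) Rx(roll)).
In Python, from bench import sense, optics, r gives the robot as it stands.
- The arm moves only by the tool servo_tool, never from a script. Its argument "plan" is a list that holds one entry, the list of rows, each a list of 5 numbers: the shift along the world's x, y, z in m, then the turn about the world's z in degrees, then the finger opening in m, from 0 to 0.0854. A call has 1 to 10 rows; each row shifts and turns the commanded pose from where the row before left it; what a row does not reach is not made up. A row lasts 1/10 s, in which the tool goes at most 50 mm and 8.59 degrees, less where a joint would pass 70% of its speed; a pose out of reach is approached as far as the arm can. A call is refused whole if a number of a shift passes 0.05 or a number of a turn 8.59, either way. A call with a gripper value outside its range is refused whole. The fingers move at their own pace and stop on an object; "force" is the grip in N (left out, the last holds). Time passes only in rows, so rows that do not move let the fingers close. It gives the time, the measured TCP pose, the force, the opening and the grip force at its end, in the units of the state.
- sense(): the state, without advancing time (a new reading comes with each control period).
- optics.snapshot(name): name is "scene" or "side" or "wrist"; returns a dict with "frame" (384x512x3 uint8, blue, green, red), "fx", "fy", "cx", "cy" (pixels), "cam_to_world" (4x4, takes a point from camera to world coordinates). Camera axes: x right, y down, z forward; pixel columns grow to the right and rows downward; lengths in mm; the calibration is good to about 2 mm. A picture is of the moment at which its call begins. There is no depth.
- r.hand_in(): hands the job in; it is judged then, once.
The state is a dict: "time": time; "joint_pos": joint angles; "qd": joint speeds; "joint_efforts": joint torques, N m; "tool_pos": TCP position; "tcp_rot": TCP orientation; "ft_force": force on the tool from outside, world axes, zero at the start; "wrist_torque": the same for the moment, N m; "finger_gap": finger opening in mm; "grip_force": force on a finger pad.
Only numpy, scipy, OpenCV 4.12 (cv2) and the standard library are available. Lean on these libraries where they do the work, as an engineer would, in place of code of your own. Each camera call takes 0.05 s, during which the arm holds its last target. There are 200 camera calls.

## Working session

There is one attempt and no reset: what is moved stays moved. The work goes in short steps, Python scripts to look and compute and a tool call to move; the robot and the scene stay as the last step left them, time stands still between calls to the robot, and variables do not carry over. Pictures are saved under pics/ and viewed, at most 10 in all, crops included, and the job is handed in when it is done.

Besides the shell and the picture viewer there is one more tool, called after ">>>" as name(argument=value, ...) on one line, values as JSON. servo_tool: Moves the arm, as the interface text tells. Its arguments: {"type":"object","properties":{"plan":{"type":"array"},"force":{"type":"number"}},"required":["plan"]}

```bash
mkdir -p pics; cat > h.py <<'E'
import numpy as np, cv2, pickle
from bench import sense, optics, r
def snap(n,tag):
    s=optics.snapshot(n); cv2.imwrite(f'pics/{tag}.png',s['frame']); pickle.dump(dict(s),open(f'{tag}.pkl','wb')); return s
def load(t): return pickle.load(open(f'{t}.pkl','rb'))
def ray(s,u,v):
    M=np.array(s['cam_to_world']); d=M[:3,:3]@np.array([(u-s['cx'])/s['fx'],(v-s['cy'])/s['fy'],1]); return M[:3,3],d/np.linalg.norm(d)
def tri(obs):
    A=0;b=0
    for s,u,v in obs:
        o,d=ray(s,u,v);P=np.eye(3)-np.outer(d,d);A=A+P;b=b+P@o
    p=np.linalg.solve(A,b); return p.round(1),[np.linalg.norm((np.eye(3)-np.outer(ray(*o)[1],ray(*o)[1]))@(p-ray(*o)[0])).round(1) for o in obs]
def onz(s,u,v,z):
    o,d=ray(s,u,v); return (o+d*(z-o[2])/d[2]).round(1)
def proj(s,p):
    M=np.linalg.inv(np.array(s['cam_to_world'])); q=M[:3,:3]@np.array(p)+M[:3,3]; return (s['fx']*q[0]/q[2]+s['cx'],s['fy']*q[1]/q[2]+s['cy'])
E
python3 - <<'E'
from h import *
a=[snap(n,n+'0') for n in('scene','side','wrist')]
cv2.imwrite('pics/both.png',cv2.resize(np.vstack([a[0]['frame'],a[1]['frame']]),None,fx=.78,fy=.78))
for s in a: print(np.array(s['cam_to_world']).round(2)[:3,3], s['fx'])
print(sense())
E
```

```text
[1071.45  -84.93 1131.63] 465.18618631525175
[449.03 603.99 661.63] 391.5113850361463
[599.7   66.13 372.08] 280.4395608454951
{'time': 0.15, 'joint_pos': array([-4.89267423e+00,  7.50611823e+00,  8.53141991e+01, -7.75369036e-04,
        8.72624357e+01, -4.89502249e+00]), 'qd': array([ 0.00410749, -0.089198  , -0.25210237, -0.07286498, -0.02401772,
        0.02261333]), 'joint_efforts': array([ 1.01583330e-03, -5.70061326e+01, -5.01160097e+01, -1.39109225e-04,
        9.69119486e-03, -7.10949371e-05]), 'tool_pos': array([5.99682346e+02, 4.96049687e-02, 3.03082605e+02]), 'tcp_rot': array([-1.79917483e+02, -6.28973639e-03,  9.00023813e+01]), 'ft_force': array([ 0.74337805, -0.59843563, -0.45331011]), 'wrist_torque': array([-0.01902837, -0.00255435,  0.00091323]), 'grip_force': 0.0, 'finger_gap': 85.5721894186211}
```

View pics/scene0.png

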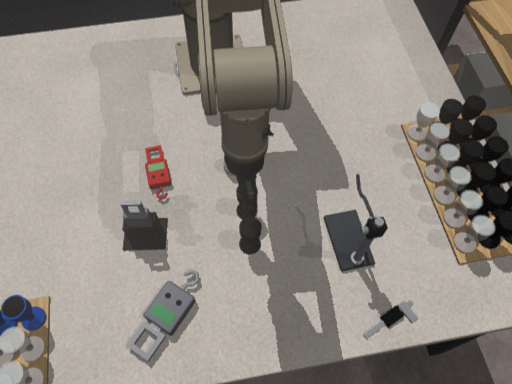

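View pics/side0.png

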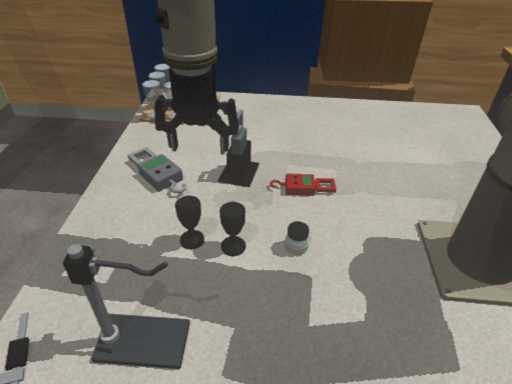

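Candidates in the scene image: the red scale lying flat at (158,170), excluded because it is red; the big grey one lying flat at (165,315), excluded because it is larger; and the small grey one upright in the black cradle at (138,220), which fits the description. I'll confirm with an enlarged crop.

```bash
python3 - <<'E'
from h import *
a=load('scene0')['frame'];b=load('side0')['frame']
def c(f,x,y,w,h,k): return cv2.resize(f[y:y+h,x:x+w],None,fx=k,fy=k,interpolation=cv2.INTER_CUBIC)
# each tile 400x300 : 80x60 @5 , 100x75@4
top=np.hstack([c(a,105,190,80,60,5),c(b,205,100,80,60,5).copy()])
g=np.hstack([c(a,320,170,100,75,4)[:300,:400],c(b,60,235,120,90,10/3)[:300,:400]])
cv2.imwrite('pics/crop1.png',np.vstack([top,g]))
E
```

```text
(no output)
```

View pics/crop1.png

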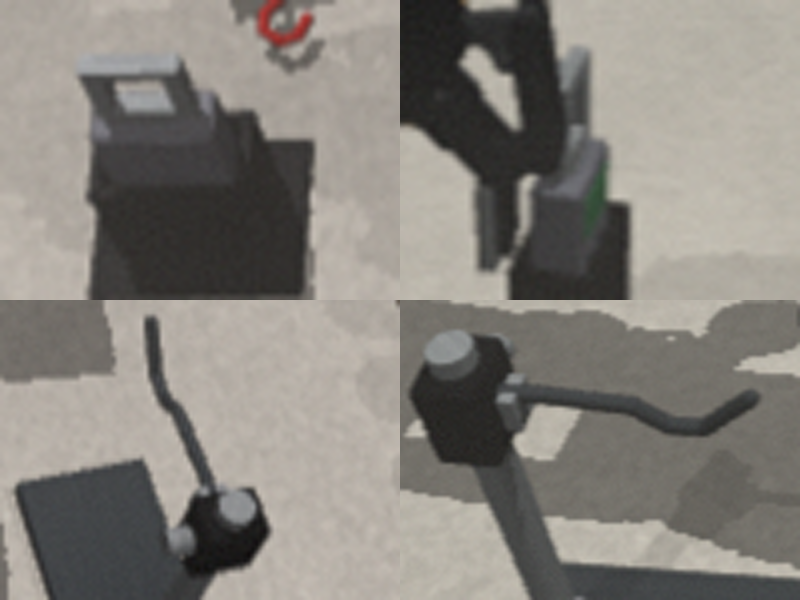

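Confirmed: the grey scale upright in the cradle has its yoke up, with the yoke top at about scene (131.6,203) and side (240,110). The hook tip is at scene (357.8,175) and side (166.5,264.4), and the bar enters the block at scene (373,217) and side (98,262.6).

```bash
python3 - <<'E'
from h import *
a=load('scene0');b=load('side0')
print('yoke top',tri([(a,131.6,203),(b,240,110)]), onz(a,131.6,203,184))
yl,yr=onz(a,105+78/5,190+69/5,184),onz(a,105+184/5,190+65/5,184);print('ends',yl,yr,np.degrees(np.arctan2(*(yr-yl)[1::-1])))
# cradle foot front corners
print('foot',onz(a,105+90/5,190+297/5,13),onz(a,105+313/5,190+297/5,13),onz(a,105+313/5,190+142/5,13))
tip=tri([(a,357.75,175),(b,166.5,264.4)]);root=tri([(a,373,217.5),(b,98,262.6)]);seat=tri([(a,320+165/4,170+88/4),(b,145.8,272.5)])
print(tip,seat,root)
d=root[0]-tip[0];print('hook yaw',np.degrees(np.arctan2(d[1],d[0])),np.linalg.norm(d[:2]))
# jar, goblets from side
print('jar',onz(b,297,240,30),'ga',onz(b,192,240,4),'gb',onz(b,233,245,4))
E
```

```text
yoke top (array([ 555.4, -257.2,  188.1]), [np.float64(6.3), np.float64(6.3)]) [ 559.8 -255.1  184. ]
ends [ 557.5 -279.8  184. ] [ 563.9 -232.3  184. ] 82.32636070805528
foot [ 596.4 -315.6   13. ] [ 616.5 -203.8   13. ] [ 529.9 -195.3   13. ]
(array([597.2, 258.4, 220.3]), [np.float64(1.5), np.float64(1.5)]) (array([630.6, 260.7, 199.8]), [np.float64(1.9), np.float64(1.9)]) (array([700.9, 261.6, 213. ]), [np.float64(3.1), np.float64(3.1)])
hook yaw 1.7674863218889436 103.74936144381799
jar [394.    9.6  30. ] ga [628.8  12.    4. ] gb [534.3  16.6   4. ]
```

>>> servo_tool(plan=[[[-0.004, -0.025, 0.002, 8.1, 0.085], [-0.004, -0.025, 0.002, 8.1, 0.085], [-0.004, -0.025, 0.002, 8.1, 0.085], [-0.004, -0.025, 0.002, 8.1, 0.085], [-0.004, -0.026, 0.002, 8.1, 0.085], [-0.004, -0.026, 0, 8.1, 0.085], [-0.004, -0.026, 0, 8.1, 0.085], [-0.004, -0.026, 0, 8.1, 0.085], [-0.005, -0.026, 0, 8.1, 0.085], [-0.005, -0.026, 0, 8.1, 0.085]]], force=60)

```text
time: 1.15
tool_pos: [557.6, -256.9, 313.4]
tcp_rot: [180.0, -0.0, 171.3]
ft_force: [0.4, -0.3, 0.3]
finger_gap: 85.0
grip_force: 0.0
```

```bash
python3 - <<'E'
from h import *
for i in range(4): snap('scene','scene1')
s=snap('wrist','wrist1'); b=snap('side','side1')
S=sense();print(S['tool_pos'],S['tcp_rot'],S['joint_pos'],S['ft_force'],S['time'])
a=load('scene1')['frame']
c=lambda f,x,y,w,h,k: cv2.resize(f[y:y+h,x:x+w],None,fx=k,fy=k,interpolation=cv2.INTER_CUBIC)
w=cv2.resize(s['frame'],(800,600))
t=np.vstack([c(b['frame'],210,90,75,75,4),c(a,105,180,75,75,4)])
cv2.imwrite('pics/v2.png',np.hstack([s['frame'][:,106:406].repeat(1,0) if 0 else cv2.resize(s['frame'],(500,375)).repeat(1,0) if 0 else cv2.copyMakeBorder(cv2.resize(s['frame'],(500,375)),0,225,0,0,cv2.BORDER_CONSTANT),t]))
E
```

```text
[ 558.10422762 -255.20279709  313.59654676] [ 1.79967182e+02 -2.69298364e-02  1.70901400e+02] [-2.93690963e+01  9.38370408e+00  8.21577675e+01  2.14631009e-02
  8.84951605e+01 -1.10271059e+02] [ 0.09366611 -0.04631582  0.16154151] 1.45
```

View pics/v2.png

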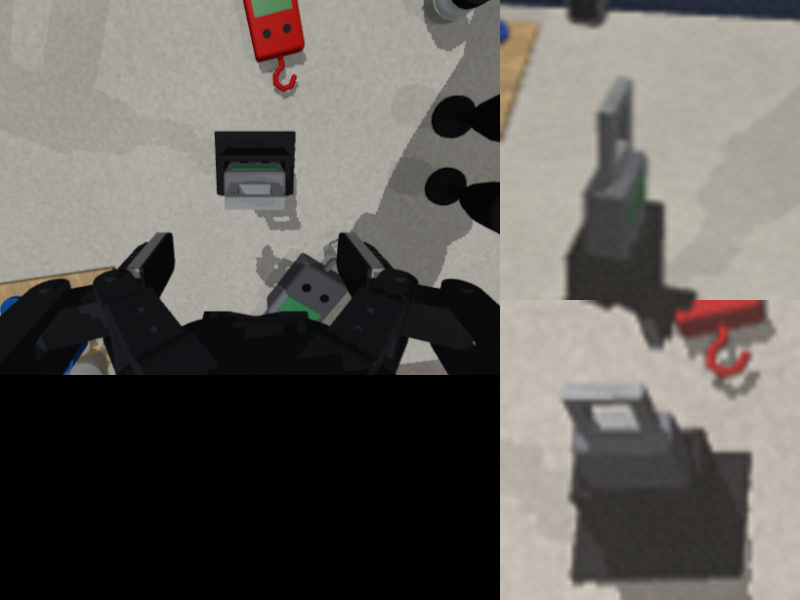

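The wrist view shows the yoke's top bar square to the fingers, spanning (224–287, 197–208) in the tile, with its centre at wrist pixel (261.6,207.4).

```bash
python3 - <<'E'
from h import *
s=load('wrist1');b=load('side1');a=load('scene1');k=1.024
print(onz(s,255.5*k,202.5*k,184), onz(s,224*k,203*k,184),onz(s,287*k,202.5*k,184))
sd=(b,210+(623-500)/4,90+84/4);sc=(a,105+(604-500)/4,180+(391-300)/4)
w=(s,255.5*k,202.5*k)
print(tri([w,sd]),tri([w,sc]),tri([w,sd,sc]))
E
```

```text
[ 554.6 -256.   184. ] [ 551.2 -279.7  184. ] [ 558.4 -232.4  184. ]
(array([ 550. , -255.5,  191.5]), [np.float64(2.1), np.float64(2.1)]) (array([ 556.2, -256.8,  179.1]), [np.float64(0.5), np.float64(0.5)]) (array([ 553.7, -257.3,  186. ]), [np.float64(1.4), np.float64(6.2), np.float64(5.6)])
```

>>> servo_tool(plan=[[[-0.001, 0, -0.012, 0, 0.07], [-0.001, -0.001, -0.012, 0, 0.07], [-0.001, 0, -0.012, 0, 0.07], [0, 0, -0.012, 0, 0.07], [0, 0, -0.012, 0, 0.07], [0, 0, -0.012, 0, 0.07], [0, 0, -0.012, 0, 0.07], [0, 0, -0.009, 0, 0.07], [0, 0, -0.006, 0, 0.07], [0, 0, 0, 0, 0.07]]])

```text
time: 2.45
tool_pos: [554.6, -256.8, 213.7]
tcp_rot: [180.0, -0.1, 171.0]
ft_force: [-0.1, -0.2, -0.8]
finger_gap: 70.3
grip_force: 0.0
```

>>> servo_tool(plan=[[[0, 0, 0, 0, 0.04], [0, 0, 0, 0, 0.04], [0, 0, 0, 0, 0.04], [0, 0, 0, 0, 0.04], [0, 0, 0, 0, 0.04], [0, 0, 0, 0, 0.04], [0, 0, 0, 0, 0.04], [0, 0, 0, 0, 0.04]]])

```text
time: 3.25
tool_pos: [555.5, -257.1, 215.9]
tcp_rot: [-180.0, 0.1, 171.0]
ft_force: [0.4, 0.9, 5.6]
finger_gap: 45.4
grip_force: 62.0
```

```bash
python3 - <<'E'
from h import *
s=snap('wrist','wrist2'); b=snap('side','side2');a=snap('scene','scene2')
c=lambda f,x,y,w,h,k: cv2.resize(f[y:y+h,x:x+w],None,fx=k,fy=k,interpolation=cv2.INTER_CUBIC)
t=np.vstack([c(b['frame'],205,80,100,100,3),c(a['frame'],90,170,100,100,3)])
cv2.imwrite('pics/v3.png',np.hstack([cv2.copyMakeBorder(cv2.resize(s['frame'],(500,375)),0,225,0,0,cv2.BORDER_CONSTANT),t]))
E
```

```text
(no output)
```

View pics/v3.png

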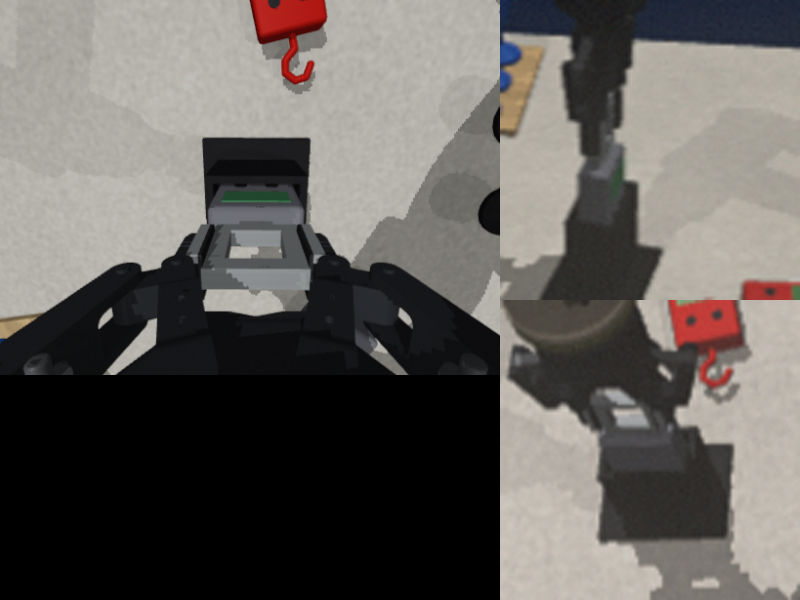

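The yoke is gripped centrally: the gap is 45 mm and the opening stays free between the pads. Now I lift straight up.

>>> servo_tool(plan=[[[0, 0, 0.006, 0, 0.04], [0, 0, 0.012, 0, 0.04], [0, 0, 0.018, 0, 0.04], [0, 0, 0.02, 0, 0.04], [0, 0, 0.02, 0, 0.04], [0, 0, 0.02, 0, 0.04], [0, 0, 0.02, 0, 0.04], [0, 0, 0.02, 0, 0.04], [0, 0, 0.014, 0, 0.04], [0, 0, 0.006, 0, 0.04]]])

```text
time: 4.4
tool_pos: [555.3, -257.2, 373.1]
tcp_rot: [-179.9, 0.1, 171.0]
ft_force: [0.7, -0.1, -2.7]
finger_gap: 45.1
grip_force: 61.6
```

>>> servo_tool(plan=[[[0, 0.02, 0, 1, 0.04], [0, 0.03, 0, 1, 0.04], [0, 0.03, 0, 1, 0.04], [0, 0.03, 0, 1, 0.04], [0, 0.03, 0, 1, 0.04], [0, 0.03, 0, 1, 0.04], [0, 0.03, 0, 1, 0.04], [0, 0.03, 0, 1, 0.04], [0, 0.03, 0, 1, 0.04], [0, 0.03, 0, 1, 0.04]]])

```text
time: 5.4
tool_pos: [554.1, 35.0, 369.5]
tcp_rot: [180.0, -0.1, -178.9]
ft_force: [0.5, -0.7, -1.7]
finger_gap: 45.0
grip_force: 61.8
```

>>> servo_tool(plan=[[[-0.001, 0.025, 0, 0, 0.04], [-0.001, 0.025, 0, 0, 0.04], [-0.001, 0.025, 0, 0, 0.04], [-0.001, 0.025, 0, 0, 0.04], [-0.001, 0.025, 0, 0, 0.04], [-0.001, 0.025, 0, 0, 0.04], [0, 0.025, 0, 0, 0.04], [0, 0.022, 0, 0, 0.04], [0, 0.018, 0, 0, 0.04], [0, 0.008, 0, 0, 0.04]]])

```text
time: 6.4
tool_pos: [548.2, 257.8, 369.9]
tcp_rot: [-180.0, -0.1, -178.9]
ft_force: [-0.3, 0.3, -2.7]
finger_gap: 45.1
grip_force: 61.9
```

>>> servo_tool(plan=[[[0, 0, -0.012, 0, 0.04], [0, 0, -0.015, 0, 0.04], [0, 0, -0.015, 0, 0.04], [0, 0, -0.015, 0, 0.04], [0, 0, -0.015, 0, 0.04], [0, 0, -0.01, 0, 0.04], [0, 0, 0, 0, 0.04]]])

```text
time: 7.1
tool_pos: [548.2, 255.5, 286.3]
tcp_rot: [-179.9, -0.2, -179.0]
ft_force: [0.6, -1.0, -3.5]
finger_gap: 45.2
grip_force: 62.0
```

```bash
python3 - <<'E'
from h import *
s=snap('wrist','wrist3'); b=snap('side','side3');a=snap('scene','scene3')
S=sense();print(S['tool_pos'],S['tcp_rot'],S['ft_force'],S['time'])
c=lambda f,x,y,w,h,k: cv2.resize(f[y:y+h,x:x+w],None,fx=k,fy=k,interpolation=cv2.INTER_CUBIC)
t=np.vstack([c(b['frame'],60,210,150,112,8/3),c(a['frame'],300,140,100,75,4)])[:600]
cv2.imwrite('pics/v4.png',np.hstack([cv2.copyMakeBorder(cv2.resize(s['frame'],(400,300)),0,len(t)-300,0,0,cv2.BORDER_CONSTANT),t]))
E
```

```text
[549.34265485 256.09475522 289.68580897] [ 1.79979646e+02  6.21007586e-02 -1.79003363e+02] [ 0.26506106  0.27693013 -2.30619803] 7.25
```

View pics/v4.png

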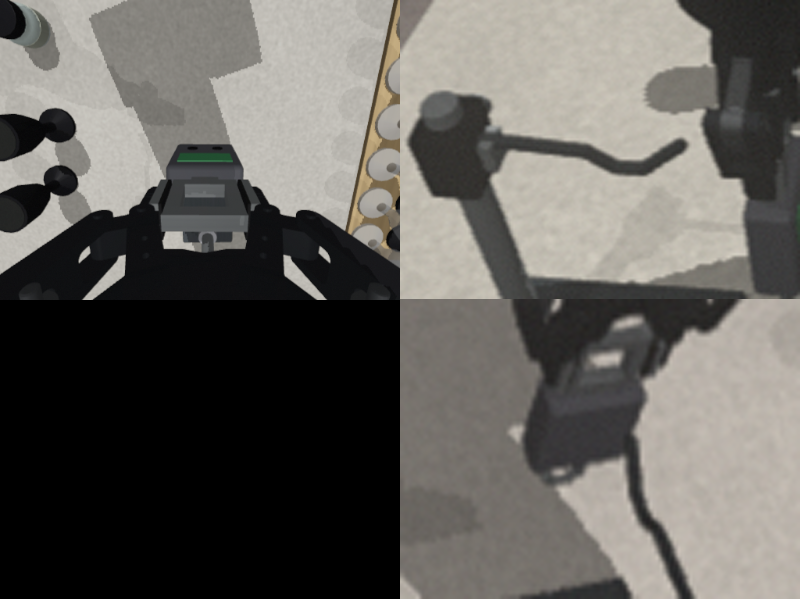

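The wrist view shows the hook tip at tile (207,240), just beyond the yoke's top bar (161–248, centre 204.5). The tip is nearly central to the opening.

```bash
python3 - <<'E'
from h import *
s=load('wrist3');b=load('side3');a=load('scene3');k=1.28
zt=289.7-41+9
print('yoke top edge',onz(s,161*k,222*k,zt),onz(s,248*k,220*k,zt),'mid',onz(s,204.5*k,221*k,zt))
print('tip at',onz(s,207*k,238*k,220))
t=(s,207*k,238*k);sd=(b,60+(683-400)*.375,210+145*.375)
print(tri([t,sd]),tri([t,sd,(load('scene0'),357.75,175)]))
# hook origin via side: level part, kinks
for f,g in (((628,170),(0,0)),): pass
a0=load('scene0')
print('block/bar',tri([(a0,373,217.5),(b,60+(500-400)*.375,210+142*.375)]),'kink8',tri([(a0,320+172/4,170+102/4),(b,60+(612-400)*.375,210+165*.375)]))
# hypothesis check: project model into images
for yaw in(-3,0,3,6):
  for z in(0,):
    y=np.radians(yaw);o=np.array([597.5,258,202])+np.array([31*np.cos(y),31*np.sin(y),0])
    P=lambda x,z:o+[x*np.cos(y),x*np.sin(y),z]
    print(yaw,[tuple(np.round(proj(a0,P(*q)),1)) for q in((-31,18),(-8,-4),(8,-4),(22,8),(80,8))],[tuple(np.round(proj(b,P(*q)),1)) for q in((-31,18),(-8,-4),(8,-4),(22,8),(80,8))])
print('obs scene tip 357.8,175.5; kink 359,187;  root 373,217. side tip',sd[1:],'seat kinks',60+240*.375,210+168*.375,60+212*.375,210+165*.375)
E
```

```text
yoke top edge [544.9 233.  257.7] [542.9 276.9 257.7] mid [543.9 255.  257.7]
tip at [581.6 257.5 220. ]
(array([593.9, 255.6, 212.3]), [np.float64(5.8), np.float64(5.8)]) (array([594. , 258.1, 214.1]), [np.float64(6.5), np.float64(5.8), np.float64(3.7)])
block/bar (array([701.1, 262.1, 212.5]), [np.float64(2.6), np.float64(2.6)]) kink8 (array([640. , 261.4, 200.6]), [np.float64(2.3), np.float64(2.3)])
-3 [(np.float64(357.1), np.float64(174.7)), (np.float64(357.5), np.float64(188.2)), (np.float64(359.2), np.float64(194.4)), (np.float64(361.8), np.float64(197.4)), (np.float64(368.4), np.float64(221.0))] [(np.float64(165.4), np.float64(264.8)), (np.float64(152.3), np.float64(272.4)), (np.float64(141.9), np.float64(271.0)), (np.float64(131.4), np.float64(264.6)), (np.float64(94.1), np.float64(259.5))]
0 [(np.float64(357.1), np.float64(174.7)), (np.float64(358.0), np.float64(188.1)), (np.float64(360.0), np.float64(194.2)), (np.float64(363.0), np.float64(197.2)), (np.float64(370.9), np.float64(220.6))] [(np.float64(165.4), np.float64(264.8)), (np.float64(152.0), np.float64(273.1)), (np.fl
[... 339 characters left out ...]
.float64(264.8)), (np.float64(151.8), np.float64(273.7)), (np.float64(141.0), np.float64(273.2)), (np.float64(130.1), np.float64(267.5)), (np.float64(90.9), np.float64(265.7))]
6 [(np.float64(357.1), np.float64(174.7)), (np.float64(359.0), np.float64(187.9)), (np.float64(361.7), np.float64(193.9)), (np.float64(365.4), np.float64(196.7)), (np.float64(376.0), np.float64(219.5))] [(np.float64(165.4), np.float64(264.8)), (np.float64(151.6), np.float64(274.4)), (np.float64(140.7), np.float64(274.3)), (np.float64(129.7), np.float64(269.1)), (np.float64(89.6), np.float64(268.8))]
obs scene tip 357.8,175.5; kink 359,187;  root 373,217. side tip (166.125, 264.375) seat kinks 150.0 273.0 139.5 271.875
```

```bash
python3 - <<'E'
from h import *
s=load('wrist3')
f=cv2.resize(s['frame'][180:384,170:374],None,fx=2.9,fy=2.9,interpolation=cv2.INTER_CUBIC)
def dot(p,c):
    u,v=proj(s,p);print(p,round(u,1),round(v,1));cv2.circle(f,(int((u-170)*2.9),int((v-180)*2.9)),3,c,-1)
zt=286.5-41+9
for y in(-23,23):
  for x in(-5,5): dot([548.5+x,255.6+y,zt],(0,0,255))
for q in([597,258,220],[593,258,220],[604,258,213]):dot(q,(0,255,255))
cv2.imwrite('pics/v5.png',f);print(np.array(s['cam_to_world']).round(3))
E
```

```text
[543.5, 232.6, 254.5] 206.5 276.6
[553.5, 232.6, 254.5] 207.3 298.1
[543.5, 278.6, 254.5] 319.9 278.5
[553.5, 278.6, 254.5] 318.2 299.9
[597, 258, 220] 265.3 327.9
[593, 258, 220] 265.4 321.9
[604, 258, 213] 264.9 329.3
[[-1.80000e-02  9.66000e-01  2.59000e-01  4.81734e+02]
 [ 1.00000e+00  1.80000e-02  3.00000e-03  2.53857e+02]
 [-1.00000e-03  2.59000e-01 -9.66000e-01  3.55637e+02]
 [ 0.00000e+00  0.00000e+00  0.00000e+00  1.00000e+00]]
```

View pics/v5.png

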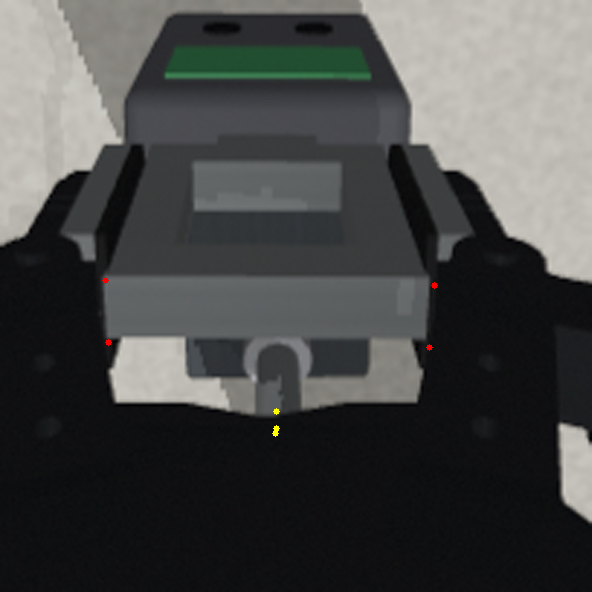

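The overlay matches the yoke to 1–2 mm. The round thing at (278,360) isn't the hook tip: it is the post's foot on the base plate seen through the gap, which gives the stand's axis.

```bash
python3 - <<'E'
from h import *
s=load('wrist3');a=load('scene0');b=load('side0')
p=(s,170+278/2.9,180+362/2.9)
print('post wrist',onz(*p,16),'scene/side',onz(a,357.5,258,16),onz(b,109,334,16),tri([(a,357.5,258),(b,109,334)]))
print('block top',tri([(a,320+238/4,170+208/4),(b,60+52*.3,235+50*.3)]))
# base plate corners in scene (z=14): far-left, far-right
print('plate',onz(a,320+18/4,170+186/4,14),onz(a,320+143/4,170+160/4,14),onz(a,372,264,14),onz(a,341,270,14))
E
```

```text
post wrist [732.1 264.2  16. ] scene/side [725.4 265.4  16. ] [725.4 262.7  16. ] (array([725.3, 264.2,  17.8]), [np.float64(0.9), np.float64(0.9)])
block top (array([725.2, 262.6, 239.7]), [np.float64(1.6), np.float64(1.6)])
plate [598.2 213.5  14. ] [594.4 300.5  14. ] [746.4 297.2  14. ] [747.8 216.3  14. ]
```

>>> servo_tool(plan=[[[0.006, 0.001, -0.005, 0.5, 0.04], [0.006, 0.001, -0.005, 0.5, 0.04], [0.006, 0, -0.003, 0.5, 0.04], [0.006, 0, 0, 0, 0.04], [0.006, 0, 0, 0, 0.04], [0.006, 0, 0, 0, 0.04], [0.006, 0, 0, 0, 0.04], [0.007, 0, 0, 0, 0.04], [0.007, 0, 0, 0, 0.04], [0.006, 0.001, 0, 0, 0.04]]])

```text
time: 8.25
tool_pos: [610.9, 258.8, 275.5]
tcp_rot: [-180.0, -0.1, -177.5]
ft_force: [-11.7, -1.2, -6.0]
finger_gap: 45.3
grip_force: 61.9
```

```bash
python3 - <<'E'
from h import *
S=sense();print(S['tool_pos'],S['tcp_rot'],S['ft_force'],S['time'])
b=snap('side','side4');a=snap('scene','scene4')
c=lambda f,x,y,w,h,k: cv2.resize(f[y:y+h,x:x+w],None,fx=k,fy=k,interpolation=cv2.INTER_CUBIC)
cv2.imwrite('pics/v6.png',np.hstack([c(b['frame'],60,210,130,130,3),c(a['frame'],300,140,130,130,3)]))
E
```

```text
[610.91259825 258.82764793 275.45228081] [-1.79972474e+02 -1.31244832e-01 -1.77507226e+02] [-11.65768398  -1.18772211  -5.966935  ] 8.25
```

View pics/v6.png

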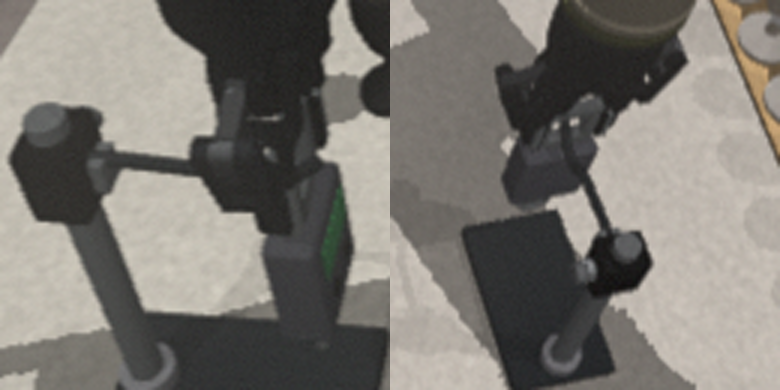

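```bash
python3 - <<'E'
from h import *
S=sense();print(S['tool_pos'],S['ft_force'],S['wrist_torque'],S['time'])
s=snap('wrist','wrist5');a=load('scene4');b=load('side4')
y=np.radians(2.5);R=np.array([[np.cos(y),-np.sin(y),0],[np.sin(y),np.cos(y),0],[0,0,1]])
T=np.array([611,258.8,275.5]);o=T-[0,0,41+162]   # scale origin
H=np.array([630,259.6,202])
lines=[]
def box(x,Y,z0,z1,c):
    P=[(i,j,k) for k in(z0,z1) for i,j in((-x,-Y),(x,-Y),(x,Y),(-x,Y))]
    for m in range(4):
        lines.extend([(P[m],P[(m+1)%4],c),(P[4+m],P[4+(m+1)%4],c),(P[m],P[m+4],c)])
box(14,30,42,117,(0,255,255));box(5,23,122,171,(0,0,255));box(5,14,131,162,(0,0,255))
hk=[(-31,0,18),(-8,0,-4),(8,0,-4),(22,0,8),(80,0,8)]
def view(s,x0,y0,w,h,k):
    f=cv2.resize(s['frame'][y0:y0+h,x0:x0+w],None,fx=k,fy=k,interpolation=cv2.INTER_CUBIC);g=f.copy()
    q=lambda p:tuple(int(v) for v in ((np.array(proj(s,p))-[x0,y0]+.5)*k))
    for p1,p2,c in lines: cv2.line(g,q(o+R@np.array(p1)),q(o+R@np.array(p2)),c,1)
    for p1,p2 in zip(hk,hk[1:]): cv2.line(g,q(H+R@np.array(p1)),q(H+R@np.array(p2)),(0,255,0),1)
    return np.hstack([f,g])
u=np.hstack([view(b,115,235,66,100,3)[:,:],view(a,335,165,66,100,3)])
v=view(s,170,180,204,150,1.95)[:, :u.shape[1]]
v=cv2.copyMakeBorder(v,0,0,0,max(0,u.shape[1]-v.shape[1]),cv2.BORDER_CONSTANT)
cv2.imwrite('pics/v7.png',np.vstack([u,v]))
E
```

```text
[611.00958442 258.89229706 274.71743453] [-0.6819741  -0.47084337 -5.73135901] [-0.07059926  0.12773151 -0.0444985 ] 8.35
```

View pics/v7.png

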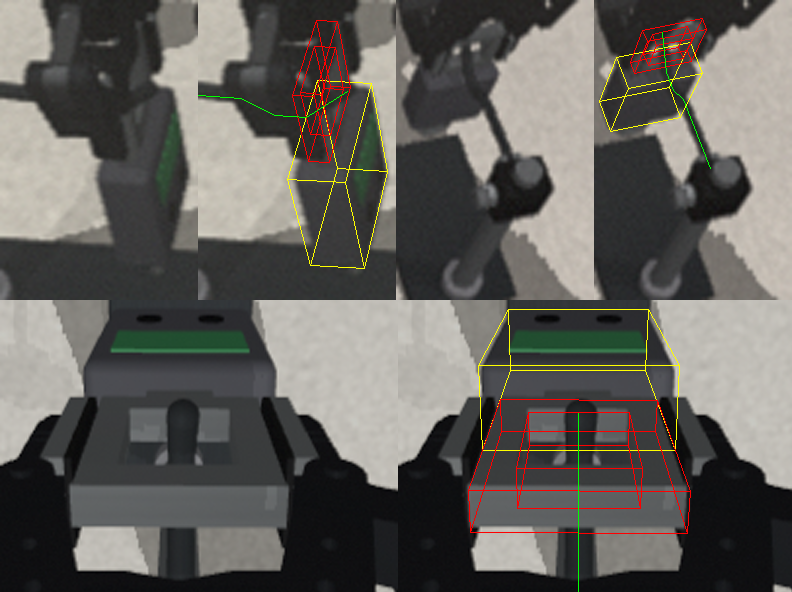

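The yoke is over the bar, with the tip visible centred through the opening in the wrist view; the x force was only inertial. Now I follow the slope down into the seat.

>>> servo_tool(plan=[[[0.004, 0, -0.002, 0, 0.04], [0.004, 0, -0.003, 0, 0.04], [0.004, 0, -0.004, 0, 0.04], [0.004, 0.001, -0.004, 0, 0.04], [0.002, 0, -0.004, 0, 0.04], [0.001, 0, -0.004, 0, 0.04], [0, 0, -0.003, 0, 0.04], [0, 0, -0.002, 0, 0.04], [0, 0, 0, 0, 0.04], [0, 0, 0, 0, 0.04]]])

```text
time: 9.4
tool_pos: [630.0, 260.1, 250.0]
tcp_rot: [180.0, 0.0, -177.5]
ft_force: [-0.2, 0.1, -2.8]
finger_gap: 45.4
grip_force: 62.7
```

>>> servo_tool(plan=[[[0, 0, -0.001, 0, 0.04], [0, 0, 0, 0, 0.04], [0, 0, 0, 0, 0.04]]])

```text
time: 9.7
tool_pos: [630.0, 260.0, 249.0]
tcp_rot: [180.0, 0.0, -177.5]
ft_force: [-1.2, -0.8, -2.7]
finger_gap: 45.2
grip_force: 62.7
```

Now I step down slowly to feel for contact (free-hanging baseline about -2.8 N).

>>> servo_tool(plan=[[[0, 0, -0.001, 0, 0.04], [0, 0, -0.001, 0, 0.04], [0, 0, -0.001, 0, 0.04], [0, 0, 0, 0, 0.04], [0, 0, 0, 0, 0.04]]])

```text
time: 10.2
tool_pos: [630.0, 260.0, 246.0]
tcp_rot: [-180.0, 0.0, -177.5]
ft_force: [-0.3, -0.0, -1.5]
finger_gap: 45.4
grip_force: 62.7
```

>>> servo_tool(plan=[[[0, 0, -0.001, 0, 0.04], [0, 0, -0.001, 0, 0.04], [0, 0, 0, 0, 0.04], [0, 0, 0, 0, 0.04]]])

```text
time: 10.6
tool_pos: [630.1, 260.1, 244.4]
tcp_rot: [180.0, 0.0, -177.5]
ft_force: [-2.6, -0.8, 3.2]
finger_gap: 45.1
grip_force: 63.1
```

>>> servo_tool(plan=[[[0, 0, -0.001, 0, 0.04], [0, 0, -0.001, 0, 0.04], [0, 0, 0, 0, 0.04], [0, 0, 0, 0, 0.04]]])

```text
time: 11.0
tool_pos: [630.1, 260.1, 241.9]
tcp_rot: [180.0, 0.0, -177.5]
ft_force: [-1.1, -0.2, 2.1]
finger_gap: 45.1
grip_force: 63.2
```

>>> servo_tool(plan=[[[0, 0, -0.001, 0, 0.04], [0, 0, -0.001, 0, 0.04], [0, 0, 0, 0, 0.04]]])

```text
time: 11.3
tool_pos: [630.0, 260.0, 239.7]
tcp_rot: [-180.0, 0.0, -177.5]
ft_force: [-0.1, 0.6, 2.9]
finger_gap: 45.3
grip_force: 63.2
```

>>> servo_tool(plan=[[[0, 0, -0.001, 0, 0.04], [0, 0, 0, 0, 0.04], [0, 0, 0, 0, 0.04]]])

```text
time: 11.6
tool_pos: [630.1, 260.1, 239.2]
tcp_rot: [180.0, 0.0, -177.5]
ft_force: [-1.4, -0.1, 4.6]
finger_gap: 45.0
grip_force: 63.3
```

>>> servo_tool(plan=[[[0, 0, -0.001, 0, 0.04], [0, 0, 0, 0, 0.04], [0, 0, 0, 0, 0.04]]])

```text
time: 11.9
tool_pos: [630.1, 260.1, 238.6]
tcp_rot: [180.0, 0.0, -177.5]
ft_force: [-3.2, -1.3, 7.7]
finger_gap: 45.2
grip_force: 63.6
```

The slack is taken up after about 5 mm and the spring is now bearing. I add half a millimetre and hold.

>>> servo_tool(plan=[[[0, 0, -0.0004, 0, 0.04], [0, 0, 0, 0, 0.04], [0, 0, 0, 0, 0.04]]])

```text
time: 12.2
tool_pos: [630.1, 260.1, 238.4]
tcp_rot: [180.0, 0.0, -177.5]
ft_force: [-4.2, -1.0, 8.3]
finger_gap: 45.4
grip_force: 63.6
```

>>> servo_tool(plan=[[[0, 0, 0, 0, 0.04], [0, 0, 0, 0, 0.04], [0, 0, 0, 0, 0.04], [0, 0, 0, 0, 0.04]]])

```text
time: 12.6
tool_pos: [630.1, 260.1, 238.4]
tcp_rot: [180.0, 0.0, -177.5]
ft_force: [-3.8, -1.2, 6.8]
finger_gap: 45.0
grip_force: 63.6
```

>>> servo_tool(plan=[[[0, 0, 0, 0, 0.04], [0, 0, 0, 0, 0.04], [0, 0, 0, 0, 0.04], [0, 0, 0, 0, 0.04], [0, 0, 0, 0, 0.04], [0, 0, 0, 0, 0.04]]])

```text
time: 13.2
tool_pos: [630.1, 260.1, 238.4]
tcp_rot: [180.0, 0.0, -177.5]
ft_force: [-3.7, -1.0, 7.8]
finger_gap: 45.4
grip_force: 63.6
```

>>> servo_tool(plan=[[[-0.0005, 0, -0.0003, 0, 0.04], [-0.0005, 0, 0, 0, 0.04], [0, 0, 0, 0, 0.04], [0, 0, 0, 0, 0.04]]])

```text
time: 13.6
tool_pos: [629.9, 260.0, 238.5]
tcp_rot: [180.0, 0.2, -177.5]
ft_force: [0.6, -0.3, 7.3]
finger_gap: 45.1
grip_force: 63.8
```

>>> servo_tool(plan=[[[0, 0, 0, 0, 0.04], [0, 0, 0, 0, 0.04], [0, 0, 0, 0, 0.04], [0, 0, 0, 0, 0.04], [0, 0, 0, 0, 0.04], [0, 0, 0, 0, 0.04], [0, 0, 0, 0, 0.04], [0, 0, 0, 0, 0.04]]])

```text
time: 14.4
tool_pos: [629.9, 260.0, 238.5]
tcp_rot: [180.0, 0.2, -177.5]
ft_force: [0.2, -1.8, 6.7]
finger_gap: 44.8
grip_force: 63.8
```

>>> servo_tool(plan=[[[0, 0, 0.0006, 0, 0.04], [0, 0, 0.0006, 0, 0.04], [0, 0, 0.0003, 0, 0.04], [0, 0, 0, 0, 0.04], [0, 0, 0, 0, 0.04]]])

```text
time: 14.9
tool_pos: [629.5, 260.0, 239.0]
tcp_rot: [180.0, 0.1, -177.5]
ft_force: [5.4, 0.3, 4.8]
finger_gap: 45.1
grip_force: 63.5
```

The arm's own share of the tug was a little under 10 N, so I'll pull slightly firmer and hold before letting go.

>>> servo_tool(plan=[[[0.0003, 0, -0.0008, 0, 0.04], [0, 0, -0.0008, 0, 0.04], [0, 0, -0.0005, 0, 0.04], [0, 0, 0, 0, 0.04], [0, 0, 0, 0, 0.04]]])

```text
time: 15.4
tool_pos: [629.6, 260.1, 237.9]
tcp_rot: [180.0, 0.1, -177.5]
ft_force: [0.6, -1.8, 10.6]
finger_gap: 45.1
grip_force: 63.9
```

>>> servo_tool(plan=[[[0, 0, -0.0003, 0, 0.04], [0, 0, 0, 0, 0.04], [0, 0, 0, 0, 0.04], [0, 0, 0, 0, 0.04]]])

```text
time: 15.8
tool_pos: [629.6, 260.1, 237.8]
tcp_rot: [180.0, 0.1, -177.5]
ft_force: [0.4, -0.7, 10.9]
finger_gap: 45.2
grip_force: 63.9
```

>>> servo_tool(plan=[[[0, 0, 0, 0, 0.04], [0, 0, 0, 0, 0.04], [0, 0, 0, 0, 0.04], [0, 0, 0, 0, 0.04], [0, 0, 0, 0, 0.04], [0, 0, 0, 0, 0.04], [0, 0, 0, 0, 0.04], [0, 0, 0, 0, 0.04], [0, 0, 0, 0, 0.04], [0, 0, 0, 0, 0.04]]])

```text
time: 16.8
tool_pos: [629.6, 260.1, 237.8]
tcp_rot: [180.0, 0.1, -177.5]
ft_force: [0.8, -1.1, 10.4]
finger_gap: 45.2
grip_force: 63.9
```

>>> servo_tool(plan=[[[0, 0, 0.0006, 0, 0.04], [0, 0, 0.0006, 0, 0.04], [0, 0, 0.0006, 0, 0.04], [0, 0, 0.0006, 0, 0.04], [0, 0, 0, 0, 0.04], [0, 0, 0, 0, 0.04]]])

```text
time: 17.4
tool_pos: [629.5, 260.0, 238.8]
tcp_rot: [180.0, 0.0, -177.5]
ft_force: [3.8, -0.1, 5.8]
finger_gap: 45.3
grip_force: 63.7
```

The pull was held at about 10.5 N for 1.4 s. Now I relax the rest of it.

>>> servo_tool(plan=[[[0, 0, 0.0006, 0, 0.04], [0, 0, 0.0005, 0, 0.04], [0, 0, 0, 0, 0.04], [0, 0, 0, 0, 0.04]]])

```text
time: 17.8
tool_pos: [629.0, 260.0, 239.3]
tcp_rot: [-180.0, -0.1, -177.5]
ft_force: [3.3, 0.4, 2.4]
finger_gap: 45.3
grip_force: 63.5
```

>>> servo_tool(plan=[[[0, 0, 0.0004, 0, 0.04], [0, 0, 0, 0, 0.04], [0, 0, 0, 0, 0.04]]])

```text
time: 18.1
tool_pos: [629.0, 260.0, 239.7]
tcp_rot: [-180.0, -0.1, -177.5]
ft_force: [2.6, -0.3, 0.8]
finger_gap: 44.9
grip_force: 63.4
```

>>> servo_tool(plan=[[[0, 0, 0.0003, 0, 0.045], [0, 0, 0, 0, 0.045], [0, 0, 0, 0, 0.046], [0, 0, 0, 0, 0.048], [0, 0, 0, 0, 0.051], [0, 0, 0, 0, 0.055], [0, 0, 0, 0, 0.06], [0, 0, 0, 0, 0.066], [0, 0, 0, 0, 0.07], [0, 0, 0, 0, 0.07]]], force=20)

```text
time: 19.1
tool_pos: [629.3, 260.0, 240.5]
tcp_rot: [-180.0, 0.0, -177.5]
ft_force: [0.3, 0.0, 0.1]
finger_gap: 70.1
grip_force: 0.0
```

>>> servo_tool(plan=[[[0, 0, 0, 0, 0.07], [0, 0, 0, 0, 0.07], [0, 0, 0.003, 0, 0.07], [0, 0, 0.006, 0, 0.07], [0, 0, 0.01, 0, 0.07], [0, 0, 0.015, 0, 0.07], [0, 0, 0.02, 0, 0.07], [0, 0, 0.02, 0, 0.07], [0, 0, 0.02, 0, 0.07], [0, 0, 0.02, 0, 0.07]]])

```text
time: 20.1
tool_pos: [629.4, 260.1, 357.3]
tcp_rot: [180.0, 0.1, -177.5]
ft_force: [-0.5, 0.2, -0.2]
finger_gap: 70.6
grip_force: 0.0
```

>>> servo_tool(plan=[[[-0.01, 0, 0.02, 0, 0.07], [-0.02, 0, 0.02, 0, 0.07], [-0.02, 0, 0.02, 0, 0.07], [-0.02, 0, 0.02, 0, 0.07], [-0.01, 0, 0, 0, 0.07], [0, 0, 0, 0, 0.07], [0, 0, 0, 0, 0.07], [0, 0, 0, 0, 0.07], [0, 0, 0, 0, 0.07], [0, 0, 0, 0, 0.07]]])

```text
time: 21.1
tool_pos: [549.6, 259.8, 433.4]
tcp_rot: [-180.0, -0.1, -177.5]
ft_force: [0.0, 0.6, -0.8]
finger_gap: 70.0
grip_force: 0.0
```

```bash
python3 - <<'E'
from h import *
b=snap('side','side6');a=snap('scene','scene6')
for i in range(8): b2=snap('side','side7')
print('motion', [(int(cv2.absdiff(b['frame'][200:384,60:220],b2['frame'][200:384,60:220]).max()))], sense()['ft_force'],sense()['time'])
c=lambda f,x,y,w,h,k: cv2.resize(f[y:y+h,x:x+w],None,fx=k,fy=k,interpolation=cv2.INTER_CUBIC)
top=np.hstack([c(b2['frame'],60,210,133,120,3),c(a['frame'],300,140,133,120,3)])
cv2.imwrite('pics/v8.png',np.vstack([top,cv2.copyMakeBorder(cv2.resize(b2['frame'],(312,234)),0,0,0,top.shape[1]-312,cv2.BORDER_CONSTANT)]))
E
```

```text
motion [63] [-0.66145857  0.29752189  1.14281817] 21.6
```

View pics/v8.png

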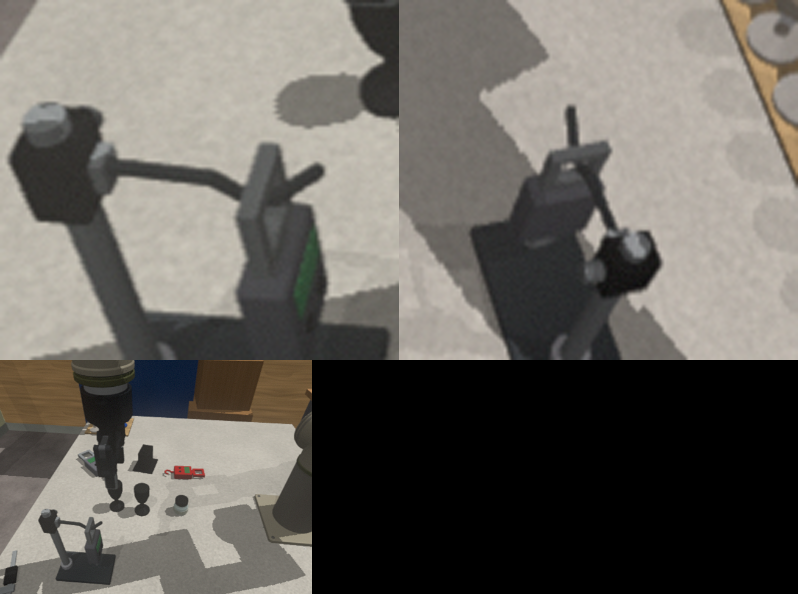

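The scale hangs in the hook's seat at side crop (262,190), and the goblets and jar are upright where they stood. I'll let any swing die out before handing in.

>>> servo_tool(plan=[[[0, 0, 0, 0, 0.07], [0, 0, 0, 0, 0.07], [0, 0, 0, 0, 0.07], [0, 0, 0, 0, 0.07], [0, 0, 0, 0, 0.07], [0, 0, 0, 0, 0.07], [0, 0, 0, 0, 0.07], [0, 0, 0, 0, 0.07], [0, 0, 0, 0, 0.07], [0, 0, 0, 0, 0.07]]])

```text
time: 22.6
tool_pos: [549.3, 260.0, 434.5]
tcp_rot: [180.0, 0.0, -177.5]
ft_force: [-0.4, 0.5, -0.1]
finger_gap: 69.8
grip_force: 0.0
```

>>> servo_tool(plan=[[[0, 0, 0, 0, 0.07], [0, 0, 0, 0, 0.07], [0, 0, 0, 0, 0.07], [0, 0, 0, 0, 0.07], [0, 0, 0, 0, 0.07], [0, 0, 0, 0, 0.07], [0, 0, 0, 0, 0.07], [0, 0, 0, 0, 0.07], [0, 0, 0, 0, 0.07], [0, 0, 0, 0, 0.07]]])

```text
time: 23.6
tool_pos: [549.3, 260.0, 434.5]
tcp_rot: [-180.0, -0.0, -177.5]
ft_force: [0.2, -0.5, -0.3]
finger_gap: 69.9
grip_force: 0.0
```

>>> servo_tool(plan=[[[0, 0, 0, 0, 0.07], [0, 0, 0, 0, 0.07], [0, 0, 0, 0, 0.07], [0, 0, 0, 0, 0.07], [0, 0, 0, 0, 0.07], [0, 0, 0, 0, 0.07], [0, 0, 0, 0, 0.07], [0, 0, 0, 0, 0.07], [0, 0, 0, 0, 0.07], [0, 0, 0, 0, 0.07]]])

```text
time: 24.6
tool_pos: [549.3, 260.0, 434.5]
tcp_rot: [180.0, -0.0, -177.5]
ft_force: [0.4, 0.3, -0.5]
finger_gap: 69.8
grip_force: 0.0
```

```bash
python3 - <<'E'
from h import *
g=lambda:cv2.GaussianBlur(optics.snapshot('side')['frame'][255:384,60:200],(3,3),0)
def st(a,b): d=cv2.absdiff(a,b).max(2);return int(d.max()),int((d>20).sum())
F=[g() for i in range(16)]
print([st(F[0],f) for f in F[1:]], st(F[0],cv2.GaussianBlur(load('side6')['frame'][255:384,60:200],(3,3),0)),sense()['time'])
E
```

```text
[(3, 0), (4, 0), (3, 0), (3, 0), (3, 0), (3, 0), (4, 0), (4, 0), (3, 0), (4, 0), (4, 0), (3, 0), (4, 0), (4, 0), (4, 0)] (34, 5) 25.4
```

It hangs still.

```bash
python3 -c "
from bench import r
print(r.hand_in())"
```

```text
the job is handed in; nothing more can be done
None
```

The small grey scale hangs still by its yoke in the hook's low seat after a downward tug of about 10.5 N (about 13 N on the hook with its own weight) held for over a second; the gripper is clear, goblets and glue jar untouched, and the job was handed in at about 25 s.

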